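# Seat the logger probe in the bath's hidden pocket by feel

## Robot

A 6-joint arm with a two-finger parallel gripper is mounted at the origin on the work surface. World frame = base frame: x ahead of the robot, y to its left, z up, the work surface at z = 0. Lengths are in mm, angles in rad, forces in N, time in s.
With the tool pointing down it reaches from about 275 to 775 mm from the base axis. Payload 14.6 kg.
Tool frame: the origin (TCP) lies between the finger pads; the fingertips stand 8 mm ahead of it and the grasp point (between the pads) lies 11 mm behind it; z points along the fingers, y is the direction in which the jaws open and shut (so a half turn about z gives the same grasp; the last joint's range is limited). The gripper opens to 85 mm and grips with 20 to 120 N. Pads are 22 mm wide; open, the fingers measure 114 mm over their backs; the gripper's body (76 mm by 85 mm) begins 54 mm behind the grasp point. The pads swing forward as they close: fully open they stand 13 mm farther back than shut.
Start: joints at [-1.328, 0.263, -0.048, 1.259, 0, 1.415], TCP at [203.374, -484.011, 239.278] pointing down, gripper open.
Joint ranges: [-2.65, 2.65], [-0.89, 1.7], [-1.18, 1.37], [-2.13, 2.11], [-1.35, 1.29], [-3.14, 3.14]. Speed limits (rad/s): [1.89, 1.89, 2.57, 2.79, 3.14, 3.14].

## Interface

Orientations are given as a unit quaternion [x, y, z, w].
In Python, from plant import bot, viewer, close_job gives the robot as it stands. The module is installed in compiled form; this text tells all that it offers.
- The arm moves only by the tool move_arm, never from a script. Its argument "series" is a list of rows, each an object of numbers: "dx", "dy", "dz": the shift along the tool's x, y, z in cm; "ax", "ay", "az": the turn, a rotation vector about the tool's x, y, z in rad. In form: [{"dx": .., "dy": .., "dz": .., "ax": .., "ay": .., "az": ..}, ...]. A call has 1 to 20 rows; each row is the pose to reach, as a shift and turn from the pose commanded when the call began, along the tool's axes at that moment; what a row does not reach only later rows make up. A row lasts 1/8 s, in which the tool goes at most 62.5 mm and 10.7 degrees, less where a joint would pass 70% of its speed; a pose out of reach is approached as far as the arm can. A call with a gripper value outside its range is refused whole. "claw" is the closure in counts, from 0 (fully open) to 255 (shut), set as the call begins (left out, the last holds). The fingers move at their own pace and stop on an object; "squeeze" is the grip in N (left out, the last holds). Time passes only in rows, so rows that repeat a pose let the fingers close. It gives the time, the measured TCP pose, the force and the opening at its end, in the units of the state.
- bot.sense(): the state, without advancing time (a new reading comes with each control period).
- viewer.camera(name): name is "side" or "top"; returns the picture (384x512x3 uint8, blue, green, red); there is no depth.
- viewer.camera_params(name): a dict with "vfov" (degrees; the focal length in pixels is half the picture's height over the tangent of half this angle, whatever the lens; pixels are square), "cx", "cy" (the principal point, pixels), "dist_coeffs" ([k1, k2, p1, p2, k3] as OpenCV has them; the pictures are not rectified), "world_from_camera" (4x4, takes a point from camera to world coordinates). Camera axes: x right, y down, z forward; pixel columns grow to the right and rows downward; lengths in mm; the calibration is good to about 2 mm. A picture is of the moment at which its call begins. camera_params takes no time and is no camera call.
- close_job(): hands the job in, once; it reports no verdict.
The state is a dict: "time_s": time; "qpos": joint angles; "joint_vel": joint speeds; "effort": joint torques, N m; "tool_pos": TCP position; "tool_rot": TCP orientation; "ft_force": force on the tool from outside, world axes, zero at the start; "wrist_torque": the same for the moment, N m; "grip_width": opening from 0.0 (shut) to 1.0 (fully open).
Only numpy, scipy, OpenCV 4.12 (cv2) and the standard library are available. Lean on these libraries where they do the work, as an engineer would, in place of code of your own. Each camera call takes 0.05 s, during which the arm holds its last target.

## Task

Take the blue-headed temperature probe out of its rack, put its stem through the hooded port in the front deck of the big white water bath, and feel along the sloping shoulder hidden inside for the sensor pocket, stroking the tip over it gently (never more than 20 N on the stem, which bends). Push the probe fully home in the pocket, let go and leave it standing there; leave the red-headed probe and everything else on the table where they are.

Things in the scene. Friction and masses are not known exactly. Their poses are not given: they have to be found in the camera images.
- probe_head (a point): Centre of the head of the blue-headed logger probe (cordless thermometer, about 0.12 kg). The head is round, 30 mm in diameter and 50 mm long, its flat underside resting on the rack's top shelf, upright in one of the rack's two holes. The tip of the stem lies 155 mm below this point along the probe's axis
- probe: The same blue-headed probe; origin at the tip of its stem, z axis from tip to head. Below the head, on the same axis, a straight steel stem of 8 mm diameter and 130 mm length ends in a round (hemispherical) tip
- spare: a like probe with a red head, standing in the rack's other hole; origin at the tip of its stem. Not to be used
- rack: fixed steel probe rack: base 180 x 84 mm, top shelf 180 x 60 mm with its upper side 140 mm above the table and two 12 mm holes through it, at x = -40 and +40 mm on its centre line. Origin: centre of the underside; x along its length
- bath: Big white water bath, fixed: 300 mm deep (x), 320 mm wide (y). Origin: centre of its underside; x points away from its front, y to the left as one faces it, z up. Main deck 185 mm above the table, with a flat steel lid on it (handle up to 227 mm); the front 39 mm is a ledge at 165 mm with small controls up to 181 mm
- opening (a point): Middle of the port, an opening in the bath's front ledge, at ledge height; the bath's axes. It runs 96 mm along y and 30 mm along x, over a hollow chamber. Along its rear edge stands the hood (roof of the chamber, 177 to 185 mm above the table), which hides the shoulder inside from above and from behind
- port (a point): Right-hand end of the line to feel along, on the pan's shoulder hidden in the chamber: x -85, y -34, z 115 mm in the bath's frame; the bath's axes. The shoulder is flat black enamel, level along y, and slopes 30 degrees, rising away from the front. Way in: square to it, the probe pointing down and away from the front (0.5, 0, -0.866 in the bath's frame); it then clears the hood by 8 mm
- home (a point): 40 mm from port along (0.5, 0, -0.866): the depth of the tip when home. The one pocket has its centre on the line from port to the left (+y), 10 to 58 mm from it: the pan hangs loosely, so where can only be felt, but it stays put while probed. Pocket: square to the shoulder, mouth 15 mm wide coning in 3.5 mm to a 10.5 mm bore, flat bottom
- tub: white plastic bowl, 124 mm wide, 75 mm high, loose
- tub_lid: round white lid with a blue rim, 130 mm wide, lying on the table, loose
- spoon: white plastic spoon, 200 mm long, loose
- beaker: clear plastic beaker, 64 mm wide, 60 mm high, loose
- timer: white kitchen timer, 70 x 62 x 18 mm, loose
- sanitiser: white bottle with a blue cap, 64 mm wide, 180 mm high, loose

How it is judged (in metres and radians):
On the way, in this order (a step that is already met when the one before it is completed fails the run):
1. the probe is lifted out of the rack, its tip above the rack's shelf (height (world z) of probe above 0.142 m), for 0.1 s.
2. its tip touches inside the chamber under the hood (z of probe in the frame of port below 0.03 m and x of probe in the frame of port between -0.05 and 0.04 m and y of probe in the frame of port between -0.015 and 0.083 m and contact force between probe and bath above 0.5 N).
At the end, for the whole second after the job is handed in: the blue probe stands at rest in the pocket, leaning at 30 degrees (23 to 39), its tip within about 5 mm of the pocket's bottom (z of probe in the frame of port below -0.0295 m and x of probe in the frame of port between 0.013 and 0.027 m and angle between probe's own z axis and vertical between 0.4 and 0.68 rad and linear speed of probe below 0.02 m/s); the robot touches nothing.
It fails at once if the blue probe, while held, is pressed against the bath or the pan inside with more than 20 N (contact force between probe and bath above 20 N and contact force between probe and the fingers above 0.5 N).
It fails at once if the red-headed probe is moved more than 20 mm (distance of spare from where it was at the start of the episode above 0.02 m).
It fails at once if another thing on the table is moved more than 30 mm (distance of any of tub, tub_lid, spoon, beaker, timer, sanitiser from where it was at the start of the episode above 0.03 m).
It also fails if it takes over 67 s, if anything falls off the work surface, if the arm or the gripper's body presses on something with over 40 N, if the wrist force passes 120 N, or if a joint passes its speed limit or range.

## Working session

There is one attempt and no reset: what is moved stays moved. The work goes in short steps, Python scripts to look and compute and a tool call to move; the robot and the scene stay as the last step left them, time stands still between calls to the robot, and variables do not carry over. Pictures are saved under pics/ and viewed, and the job is handed in when it is done.

Besides the shell and the picture viewer there is one more tool, called after "Request:" by a JSON object that holds its "method" and its "body". move_arm: Moves the arm, as the interface text tells. Its arguments: {"type":"object","properties":{"series":{"type":"array"},"claw":{"type":"number"},"squeeze":{"type":"number"}},"required":["series"]}

```bash
mkdir -p pics
python3 - <<'E'
from plant import bot, viewer
import cv2, json
s=bot.sense(); print(s)
for n in("side","top"):
    cv2.imwrite(f"pics/{n}0.png",viewer.camera(n)); p=viewer.camera_params(n); print(n,p)
E
```

```text
{'time_s': 0.0, 'qpos': array([-1.32832010e+00,  2.63517404e-01, -4.89455843e-02,  1.25940501e+00,
       -4.92374880e-06,  1.41547662e+00]), 'joint_vel': array([-0.00071557, -0.00060154,  0.00064942,  0.00189745,  0.00049973,
        0.00025717]), 'effort': array([ 3.25433175e-03, -6.37612224e+01,  3.84558642e+01,  1.37047374e-02,
       -5.23337644e-05, -9.67164056e-06]), 'tool_pos': array([ 203.29624605, -483.74429396,  238.82478515]), 'tool_rot': array([ 9.80284782e-01,  1.97589118e-01, -2.58029477e-05, -5.35220037e-04]), 'ft_force': array([-0.3698522 , -0.38900738,  0.15219347]), 'wrist_torque': array([0.00714225, 0.00290279, 0.01652449]), 'grip_width': 1.0010800947988396}
side {'vfov': 54.89020699509597, 'cx': 249.64154726869592, 'cy': 196.8020415337277, 'dist_coeffs': array([0.01667268, 0.        , 0.        , 0.        , 0.        ]), 'world_from_camera': array([[-7.91190952e-01, -4.02909709e-01,  4.60087649e-01,
         4.76711169e+01],
       [-6.11386280e-01,  5.39489207e-01, -5.78928503e-01,
         6.62184790e+02],
       [-1.49564065e-02, -7.39334270e-01, -6.73172447e-01,
         8.48499463e+02],
       [ 0.00000000e+00,  0.00000000e+00,  0.00000000e+00,
         1.00000000e+00]])}
top {'vfov': 45.69943715610229, 'cx': 255.87478018440257, 'cy': 190.75758912298, 'dist_coeffs': array([-0.13058235,  0.        ,  0.        ,  0.        ,  0.        ]), 'world_from_camera': array([[ 2.52264753e-02, -9.95782246e-01,  8.82119274e-02,
         4.10507140e+02],
       [-9.99669381e-01, -2.55669214e-02, -2.73150609e-03,
         2.00749087e+01],
       [ 4.97529268e-03, -8.81138566e-02, -9.96097985e-01,
         1.44948940e+03],
       [ 0.00000000e+00,  0.00000000e+00,  0.00000000e+00,
         1.00000000e+00]])}
```

View pics/side0.png

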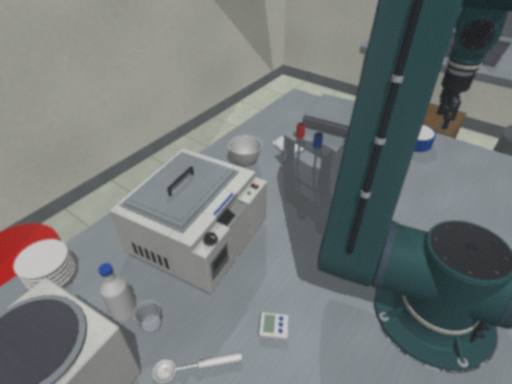

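View pics/top0.png

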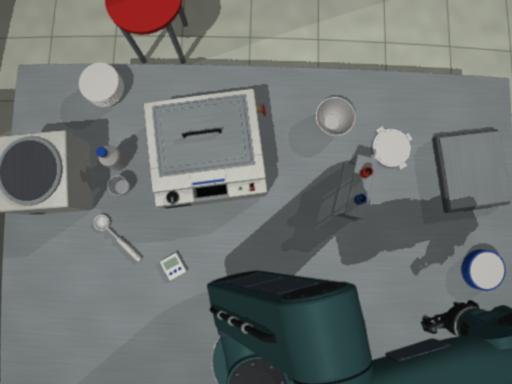

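Run:
```python
import cv2
t=cv2.imread("pics/top0.png"); s=cv2.imread("pics/side0.png")
cv2.imwrite("pics/c1.png",cv2.resize(t[80:215,135:275],None,fx=4.2,fy=4.2,interpolation=cv2.INTER_CUBIC))
cv2.imwrite("pics/c2.png",cv2.resize(s[140:300,110:275],None,fx=3.7,fy=3.7,interpolation=cv2.INTER_CUBIC))
cv2.imwrite("pics/c3.png",cv2.resize(t[140:240,310:410],None,fx=5,fy=5,interpolation=cv2.INTER_CUBIC))
cv2.imwrite("pics/c4.png",cv2.resize(s[100:240,260:360],None,fx=4,fy=4,interpolation=cv2.INTER_CUBIC))
```

```text
(no output)
```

View pics/c1.png

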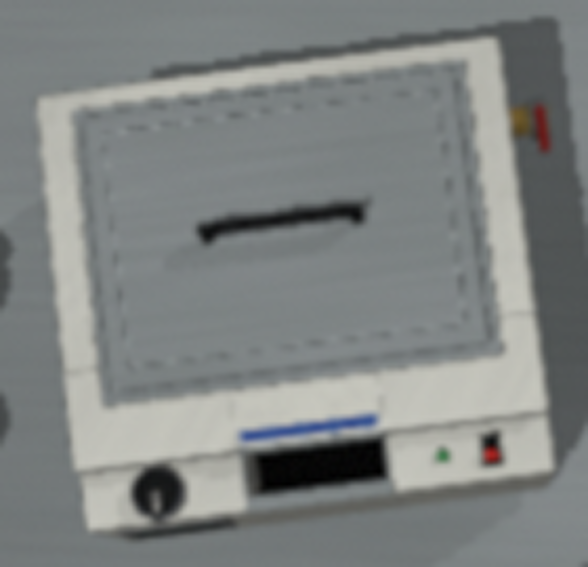

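View pics/c2.png

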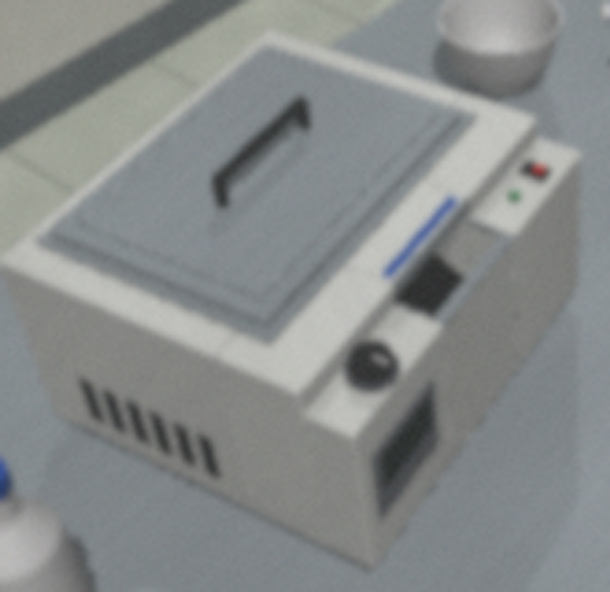

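View pics/c3.png

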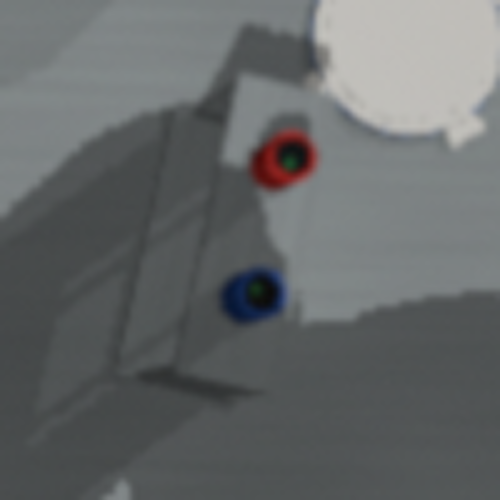

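View pics/c4.png

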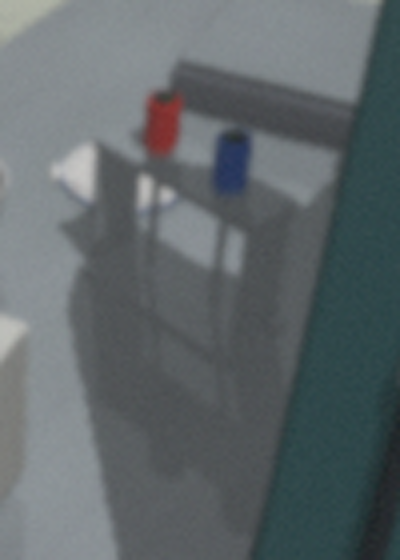

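Run:
```python
import cv2
t=cv2.imread("pics/top0.png"); s=cv2.imread("pics/side0.png")
# label ticks helper: upscale 8x
def crop(im,x0,y0,w,h,f,name):
    c=cv2.resize(im[y0:y0+h,x0:x0+w],None,fx=f,fy=f,interpolation=cv2.INTER_CUBIC)
    for i in range(0,w,5):
        cv2.line(c,(int((i+.5)*f),0),(int((i+.5)*f),6 if i%10 else 14),(0,255,255),1)
        if i%10==0: cv2.putText(c,str(x0+i),(int((i+.5)*f)+2,14),0,.4,(0,255,255),1)
    for i in range(0,h,5):
        cv2.line(c,(0,int((i+.5)*f)),(6 if i%10 else 14,int((i+.5)*f)),(0,255,255),1)
        if i%10==0: cv2.putText(c,str(y0+i),(2,int((i+.5)*f)-2),0,.4,(0,255,255),1)
    cv2.imwrite("pics/"+name,c)
crop(t,145,170,130,45,6,"d1.png")
crop(t,140,80,135,40,5.8,"d2.png")
crop(s,185,170,90,75,8,"d3.png")
crop(t,345,160,40,50,11,"d4.png")
crop(s,285,110,50,50,11,"d5.png")
```

```text
(no output)
```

View pics/d1.png

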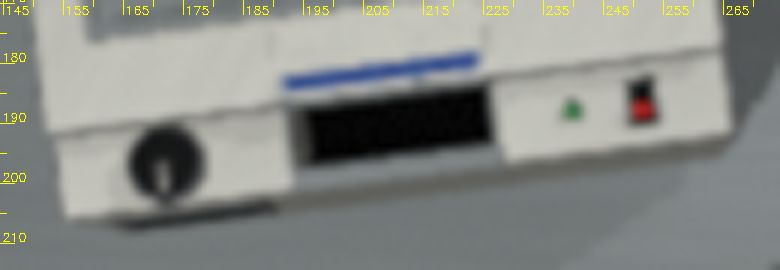

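View pics/d2.png

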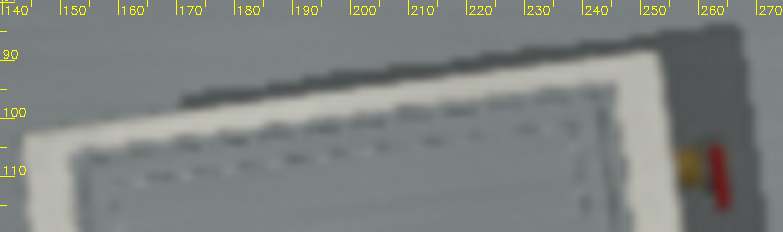

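View pics/d3.png

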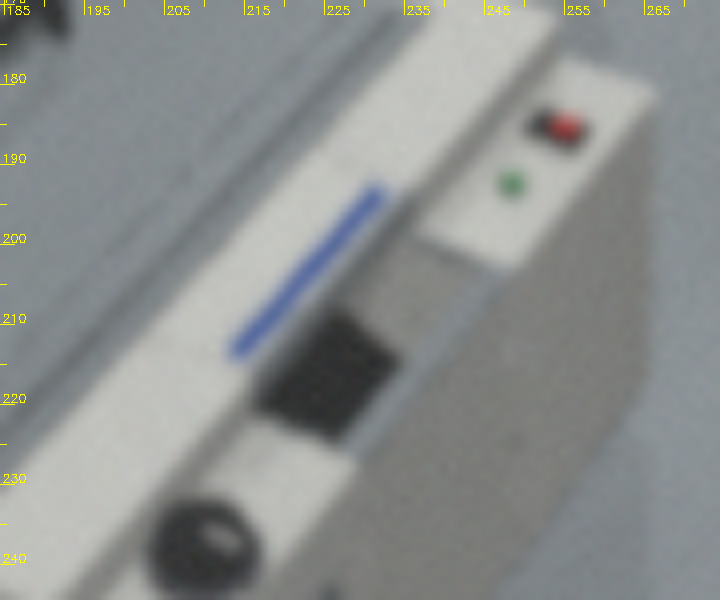

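View pics/d4.png

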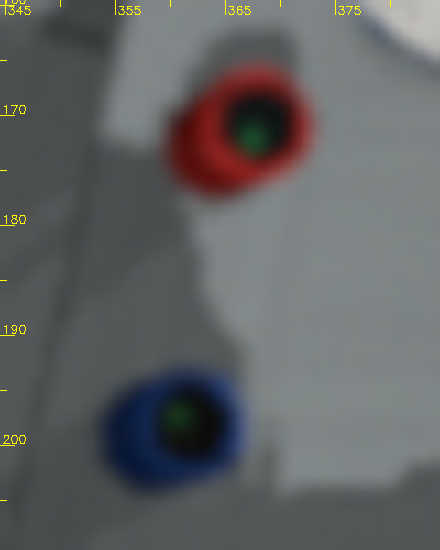

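View pics/d5.png

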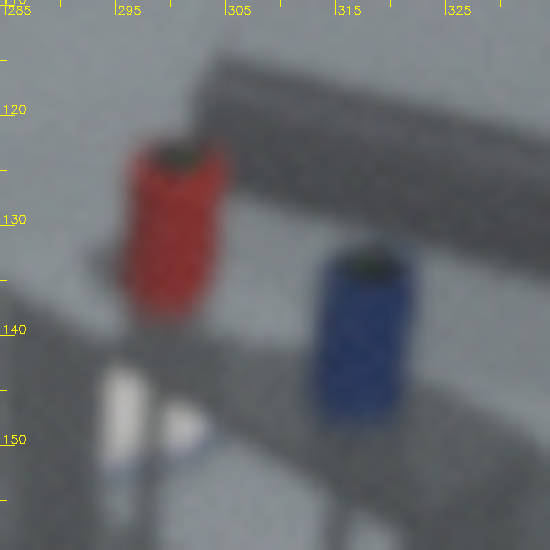

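```bash
cat > h.py <<'E'
import numpy as np, cv2, json
from plant import bot, viewer
from scipy.optimize import least_squares
from scipy.spatial.transform import Rotation as R
P={n:viewer.camera_params(n) for n in("side","top")}
def K(n):
    f=192/np.tan(np.radians(P[n]["vfov"]/2)); return np.array([[f,0,P[n]["cx"]],[0,f,P[n]["cy"]],[0,0,1]])
def proj(n,X):
    T=np.linalg.inv(P[n]["world_from_camera"])
    return cv2.projectPoints(np.float64(X).reshape(-1,1,3),cv2.Rodrigues(T[:3,:3])[0],T[:3,3],K(n),P[n]["dist_coeffs"])[0].reshape(-1,2)
def ray(n,uv):
    q=cv2.undistortPoints(np.float64([[uv]]),K(n),P[n]["dist_coeffs"])[0,0]
    T=P[n]["world_from_camera"]; d=T[:3,:3]@[q[0],q[1],1]; return T[:3,3],d/np.linalg.norm(d)
def onz(n,uv,z):
    o,d=ray(n,uv); return o+d*(z-o[2])/d[2]
def tri(a,b):
    A=np.zeros((3,3));v=np.zeros(3)
    for n,uv in(("top",a),("side",b)):
        o,d=ray(n,uv);M=np.eye(3)-np.outer(d,d);A+=M;v+=M@o
    return np.linalg.solve(A,v)
E
python3 - <<'E'
from h import *
np.set_printoptions(precision=1,suppress=True)
for nm,a,b in(("blue",(362,198.1),(318.6,133.3)),("red",(368,170.9),(300.7,123.8))):
    print(nm,tri(a,b),onz("top",a,190),onz("side",b,190))
C=[("top",(152.8,191.5),(-111,160,185)),("top",(264.5,177.5),(-111,-160,185)),("top",(155.5,205.7),(-150,160,165)),("top",(266.2,192.),(-150,-160,165)),
("top",(143.6,102.8),(150,160,185)),("top",(253.3,88.1),(150,-160,185)),
("side",(266.4,181),(-150,-160,165)),("side",(190.6,244.9),(-111,160,185)),("side",(110.3,210.3),(150,160,185)),("side",(205.4,257.6),(-150,160,165)),("side",(254.6,171.9),(-111,-160,185)),("side",(210,293),(-150,160,0)),("side",(181.9,149),(150,-160,185))]
def W(p,X): return R.from_euler('z',p[2]).apply(X)+[p[0],p[1],0]
for sel in(("top","side"),("top",),("side",)):
    c=[q for q in C if q[0] in sel]
    f=lambda p: np.concatenate([proj(n,W(p,np.float64(X)))[0]-u for n,u,X in c])
    r=least_squares(f,[600,100,0.1],loss='soft_l1',x_scale=[1,1,.01]); print(sel,r.x,np.round(r.x[2],4)); print(r.fun.reshape(-1,2).tolist() if len(sel)>1 else '')
E
```

```text
blue [ 507.9 -281.4  188.3] [ 509.1 -280.4  190. ] [ 505.5 -279.7  190. ]
red [ 585.7 -298.3  187.6] [ 586.2 -297.2  190. ] [ 583.1 -295.3  190. ]
('top', 'side') [644.6 166.5   0.2] 0.1545
[[-0.8544415103192478, 0.9443694116273207], [0.7515736388631353, 0.29561281609562684], [-0.5045560920545427, 0.9237828325466921], [0.6728820053975824, 0.19774600891290106], [-0.8919643628163101, -0.2392466495465584], [-0.023553394222716406, -0.07191493569349916], [0.374597396817137, -1.6566720003117155], [-0.5280542109192936, 0.16836313496307298], [-2.6298238464683408, -1.6947476773731296], [-0.6274882814241494, -0.8957674379845457], [0.26183373760983386, -1.8954733014945475], [0.7925582895476566, 3.2332126072541882], [-0.007390126274259501, -2.9231800070360237]]
('top',) [645.7 166.    0.2] 0.1513

('side',) [642.4 168.4   0.2] 0.157
```

Run:
```python
from h import *
def W(p,X): return R.from_euler('z',p[2]).apply(X)+[p[0],p[1],0]
p=(644.6,166.5,.1545)
L=[[(-111,160,185),(-111,-160,185),(150,-160,185),(150,160,185),(-111,160,185)],[(-111,-160,165),(-150,-160,165),(-150,160,165),(-111,160,165)],[(-150,-160,165),(-150,-160,0),(-150,160,0),(150,160,0)],[(-150,160,165),(-150,160,0)]]
for n,b in(("top",(135,75,145,140)),("side",(100,140,180,165))):
    im=cv2.imread(f"pics/{n}0.png"); f=4 if n=="top" else 3.6
    x,y,w,h=b; c=cv2.resize(im[y:y+h,x:x+w],None,fx=f,fy=f,interpolation=cv2.INTER_CUBIC)
    for l in L:
        q=(proj(n,W(p,np.float64(l)))+.5-[x,y])*f
        cv2.polylines(c,[q.astype(np.int32)],False,(0,255,0),1)
    cv2.imwrite(f"pics/o_{n}.png",c)
```

```text
(no output)
```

View pics/o_top.png

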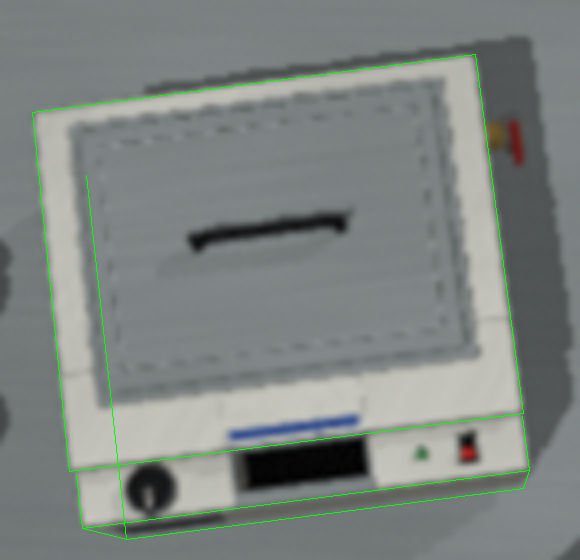

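View pics/o_side.png

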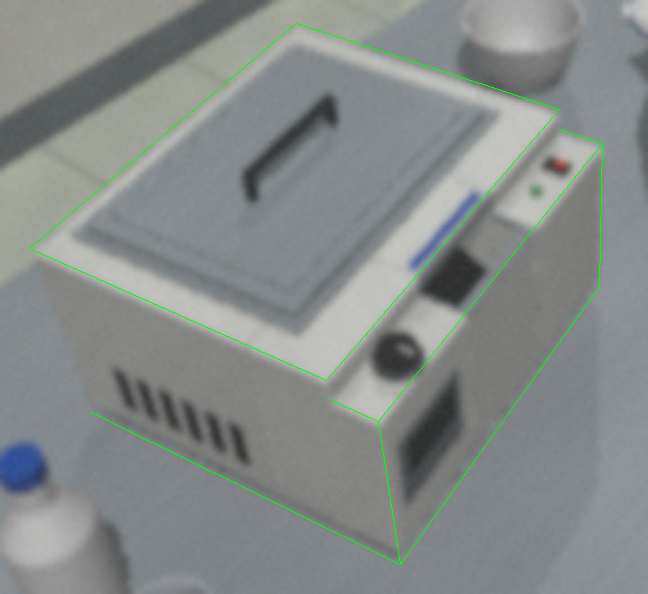

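```bash
cat >> h.py <<'E'
np.set_printoptions(precision=2,suppress=True)
BP=(644.6,166.5,.153)
def down(head): # tool z down, x at heading
    return R.from_euler('z',head)*R.from_euler('x',np.pi)
def delta(p,rot):
    s=bot.sense(); q=R.from_quat(s["tool_rot"])
    d=q.inv().apply(np.array(p)-s["tool_pos"])/10; a=(q.inv()*rot).as_rotvec()
    print("d cm",np.round(d,3),"rot",np.round(a,4))
def st():
    s=bot.sense(); print(round(s["time_s"],2),s["tool_pos"],"F",s["ft_force"],"T",s["wrist_torque"],"w",round(s["grip_width"],3),"q",s["qpos"]); return s
E
python3 - <<'E'
from h import *
delta([507.5,-280.5,235],down(.153))
E
```

```text
d cm [35.92 -6.96  0.4 ] rot [-0.   -0.    0.24]
```

Request:
{"method": "move_arm", "body": {"series": [{"dx": 6, "dy": -1.2, "dz": 0, "az": 0.06}, {"dx": 12, "dy": -2.3, "dz": 0, "az": 0.12}, {"dx": 18, "dy": -3.5, "dz": 0, "az": 0.18}, {"dx": 24, "dy": -4.6, "dz": 0.1, "az": 0.24}, {"dx": 30, "dy": -5.8, "dz": 0.2, "az": 0.245}, {"dx": 35.9, "dy": -6.96, "dz": 0.4, "az": 0.245}, {"dx": 35.9, "dy": -6.96, "dz": 0.4, "az": 0.245}, {"dx": 35.9, "dy": -6.96, "dz": 0.4, "az": 0.245}, {"dx": 35.9, "dy": -6.96, "dz": 0.4, "az": 0.245}], "claw": 0}}

```text
validation failed for argument at $.se...
```

Run:
```python
from h import *
st(); delta([507.5,-280.5,158],down(.153))
for n,b,f in(("top",(320,150,90,90),6),("side",(270,60,90,110),5)):
    im=viewer.camera(n); x,y,w,h=b
    cv2.imwrite(f"pics/g_{n}.png",cv2.resize(im[y:y+h,x:x+w],None,fx=f,fy=f,interpolation=cv2.INTER_CUBIC))
```

```text
0.1 [ 203.32 -483.77  238.86] F [0.48 0.3  0.45] T [-0.    0.02 -0.  ] w 0.999 q [-1.33  0.26 -0.05  1.26 -0.    1.42]
d cm [35.92 -6.95  8.1 ] rot [-0.   -0.    0.24]
```

View pics/g_top.png

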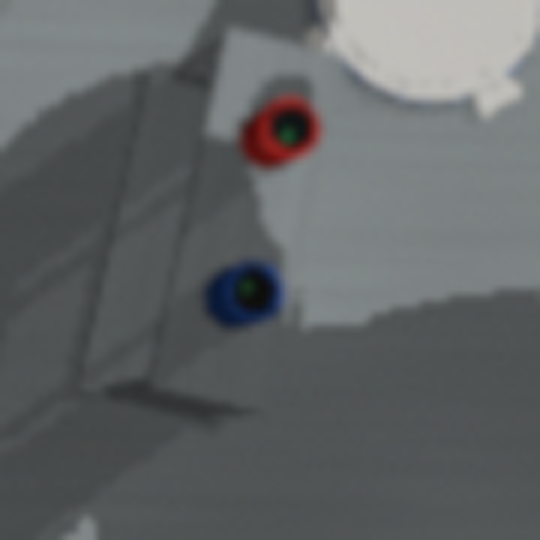

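View pics/g_side.png

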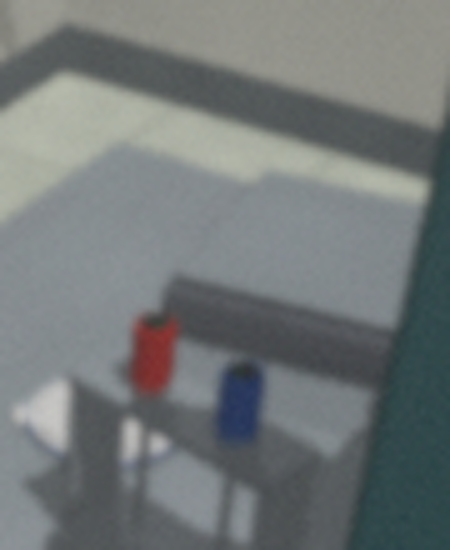

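The pictures show the scene unchanged because the call was refused. I'll resend it with all six keys.

Request:
{"method": "move_arm", "body": {"series": [{"dx": 6, "dy": -1.2, "dz": 0, "ax": 0, "ay": 0, "az": 0.06}, {"dx": 12, "dy": -2.3, "dz": 0, "ax": 0, "ay": 0, "az": 0.12}, {"dx": 18, "dy": -3.5, "dz": 0, "ax": 0, "ay": 0, "az": 0.18}, {"dx": 24, "dy": -4.6, "dz": 0.1, "ax": 0, "ay": 0, "az": 0.24}, {"dx": 30, "dy": -5.8, "dz": 0.2, "ax": 0, "ay": 0, "az": 0.245}, {"dx": 35.9, "dy": -6.96, "dz": 0.4, "ax": 0, "ay": 0, "az": 0.245}, {"dx": 35.9, "dy": -6.96, "dz": 0.4, "ax": 0, "ay": 0, "az": 0.245}, {"dx": 35.9, "dy": -6.96, "dz": 0.4, "ax": 0, "ay": 0, "az": 0.245}, {"dx": 35.9, "dy": -6.96, "dz": 0.4, "ax": 0, "ay": 0, "az": 0.245}], "claw": 0}}

```text
time_s: 1.32
tool_pos: [506.6, -281.5, 235.4]
tool_rot: [0.997, 0.076, -0.0, 0.0]
ft_force: [-0.4, -0.3, 0.5]
grip_width: 1.002
```

Run:
```python
from h import *
st(); delta([507.5,-280.5,158],down(.153))
for n,b,f in(("top",(320,150,90,90),6),("side",(270,60,90,110),5)):
    im=viewer.camera(n); x,y,w,h=b
    cv2.imwrite(f"pics/g1_{n}.png",cv2.resize(im[y:y+h,x:x+w],None,fx=f,fy=f,interpolation=cv2.INTER_CUBIC))
```

```text
1.32 [ 506.57 -281.52  235.37] F [-0.43 -0.31  0.51] T [0.04 0.03 0.01] w 1.002 q [-0.65  0.36  0.08  1.3  -0.    2.34]
d cm [ 0.11 -0.09  7.74] rot [ 0.  0. -0.]
```

View pics/g1_top.png

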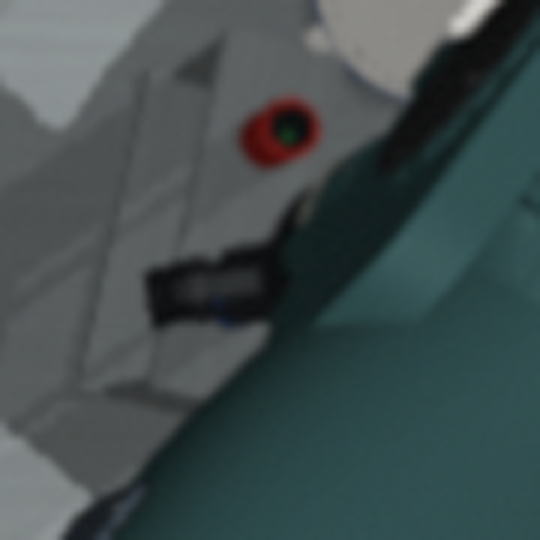

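View pics/g1_side.png

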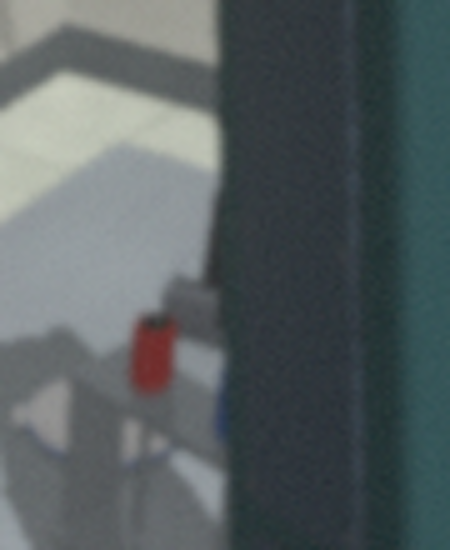

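Request:
{"method": "move_arm", "body": {"series": [{"dx": 0.1, "dy": -0.1, "dz": 4, "ax": 0, "ay": 0, "az": 0}, {"dx": 0.1, "dy": -0.1, "dz": 7.7, "ax": 0, "ay": 0, "az": 0}, {"dx": 0.1, "dy": -0.1, "dz": 7.7, "ax": 0, "ay": 0, "az": 0}, {"dx": 0.1, "dy": -0.1, "dz": 7.7, "ax": 0, "ay": 0, "az": 0}]}}

```text
time_s: 1.92
tool_pos: [508.4, -280.3, 159.8]
tool_rot: [0.997, 0.076, 0.001, 0.0]
ft_force: [0.6, 0.0, 0.2]
grip_width: 1.004
```

Request:
{"method": "move_arm", "body": {"series": [{"dx": 0, "dy": 0, "dz": 0, "ax": 0, "ay": 0, "az": 0}, {"dx": 0, "dy": 0, "dz": 0, "ax": 0, "ay": 0, "az": 0}, {"dx": 0, "dy": 0, "dz": 0, "ax": 0, "ay": 0, "az": 0}, {"dx": 0, "dy": 0, "dz": 0, "ax": 0, "ay": 0, "az": 0}, {"dx": 0, "dy": 0, "dz": 0, "ax": 0, "ay": 0, "az": 0}, {"dx": 0, "dy": 0, "dz": 0, "ax": 0, "ay": 0, "az": 0}], "claw": 255, "squeeze": 60}}

```text
time_s: 2.68
tool_pos: [508.4, -279.7, 158.8]
tool_rot: [0.997, 0.076, 0.0, 0.0]
ft_force: [-0.8, 1.1, 5.4]
grip_width: 0.339
```

Run:
```python
from h import *
st()
```

```text
2.67 [ 508.35 -279.68  158.84] F [-0.83  1.06  5.44] T [0.1  0.24 0.02] w 0.339 q [-0.64  0.39 -0.08  1.1  -0.    2.35]
```

Request:
{"method": "move_arm", "body": {"series": [{"dx": 0, "dy": 0, "dz": -2, "ax": 0, "ay": 0, "az": 0}, {"dx": 0, "dy": 0, "dz": -6, "ax": 0, "ay": 0, "az": 0}, {"dx": 0, "dy": 0, "dz": -11, "ax": 0, "ay": 0, "az": 0}, {"dx": 0, "dy": 0, "dz": -16, "ax": 0, "ay": 0, "az": 0}, {"dx": 0, "dy": 0, "dz": -19, "ax": 0, "ay": 0, "az": 0}, {"dx": 0, "dy": 0, "dz": -19, "ax": 0, "ay": 0, "az": 0}, {"dx": 0, "dy": 0, "dz": -19, "ax": 0, "ay": 0, "az": 0}]}}

```text
time_s: 3.55
tool_pos: [508.1, -279.6, 347.3]
tool_rot: [0.997, 0.076, -0.0, -0.0]
ft_force: [0.4, 0.4, -2.0]
grip_width: 0.337
```

Run:
```python
from h import *
st()
for n,b,f in(("top",(320,120,110,110),5),("side",(240,40,120,140),4)):
    im=viewer.camera(n); x,y,w,h=b
    cv2.imwrite(f"pics/l_{n}.png",cv2.resize(im[y:y+h,x:x+w],None,fx=f,fy=f,interpolation=cv2.INTER_CUBIC))
# targets
yaw=BP[2]
B=R.from_euler('z',yaw)
port=B.apply([-85,-34,115])+[BP[0],BP[1],0]; d=B.apply([.5,0,-.8660254])
print("port",port,"d",d)
```

```text
3.55 [ 508.09 -279.56  347.25] F [ 0.38  0.43 -1.96] T [ 0.01 -0.03  0.02] w 0.337 q [-0.64  0.36  0.39  1.6  -0.    2.35]
port [565.77 119.94 115.  ] d [ 0.49  0.08 -0.87]
```

View pics/l_side.png

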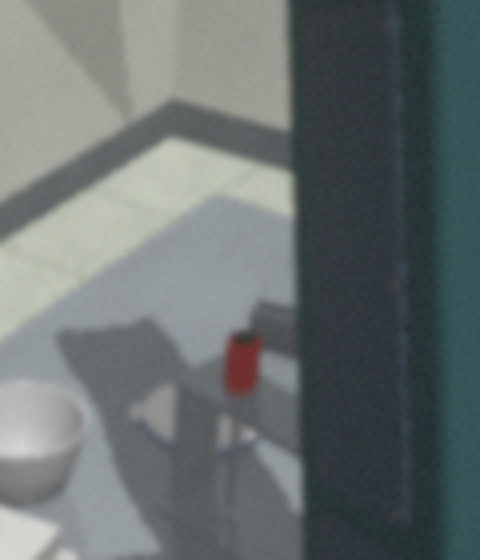

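View pics/l_top.png

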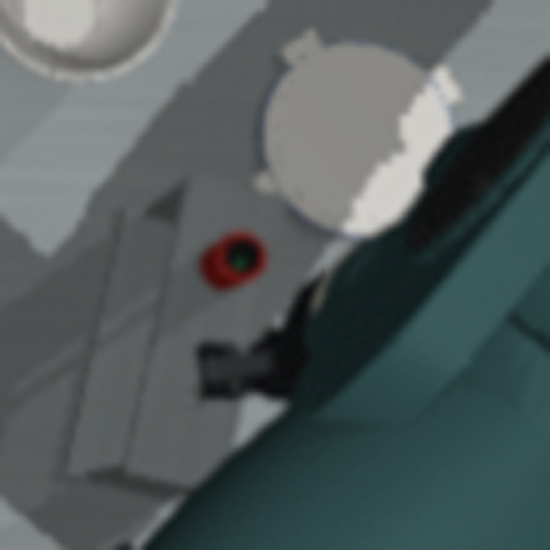

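```bash
cat >> h.py <<'E'
YAW=BP[2]; B=R.from_euler('z',YAW)
port=B.apply([-85,-34,115])+[BP[0],BP[1],0]; dd=B.apply([.5,0,-.8660254]); by=B.apply([0,1,0])
RT=R.from_rotvec(by*-np.pi/6)*down(YAW)
sl=RT.apply([1,0,0]) # tool x, upslope dir
TIPZ=148.8
def tcp(off,s,u=0): return port+off*by+s*dd+u*sl-TIPZ*dd
def where(): 
    s=bot.sense(); q=R.from_quat(s["tool_rot"]); tip=s["tool_pos"]+TIPZ*q.apply([0,0,1])-port
    f=np.array(s["ft_force"])
    print("t %.2f off(y) %.2f s %.2f u %.2f | F axial %.2f y %.2f u %.2f w %.3f"%(s["time_s"],tip@by,tip@dd,tip@sl,f@dd,f@by,f@sl,s["grip_width"]), "rot err",np.round((RT.inv()*q).as_rotvec(),4))
E
python3 - <<'E'
from h import *
print(tcp(0,-100),sl); delta(tcp(0,-100),RT)
E
```

```text
[442.83 100.98 330.47] [0.86 0.13 0.5 ]
d cm [ -0.64 -38.59   1.72] rot [-0.    0.53 -0.  ]
```

Request:
{"method": "move_arm", "body": {"series": [{"dx": 0, "dy": -4, "dz": 0, "ax": 0, "ay": 0, "az": 0}, {"dx": 0, "dy": -9, "dz": 0, "ax": 0, "ay": 0.05, "az": 0}, {"dx": -0.1, "dy": -14, "dz": 0, "ax": 0, "ay": 0.12, "az": 0}, {"dx": -0.2, "dy": -19, "dz": 0, "ax": 0, "ay": 0.2, "az": 0}, {"dx": -0.3, "dy": -24, "dz": 0.2, "ax": 0, "ay": 0.28, "az": 0}, {"dx": -0.4, "dy": -29, "dz": 0.5, "ax": 0, "ay": 0.36, "az": 0}, {"dx": -0.5, "dy": -34, "dz": 1, "ax": 0, "ay": 0.45, "az": 0}, {"dx": -0.64, "dy": -38.6, "dz": 1.7, "ax": 0, "ay": 0.525, "az": 0}, {"dx": -0.64, "dy": -38.6, "dz": 1.7, "ax": 0, "ay": 0.525, "az": 0}, {"dx": -0.64, "dy": -38.6, "dz": 1.7, "ax": 0, "ay": 0.525, "az": 0}, {"dx": -0.64, "dy": -38.6, "dz": 1.7, "ax": 0, "ay": 0.525, "az": 0}]}}

```text
time_s: 5.03
tool_pos: [443.7, 100.0, 331.1]
tool_rot: [0.963, 0.073, 0.258, -0.02]
ft_force: [-0.3, 0.8, -1.9]
grip_width: 0.336
```

Run:
```python
from h import *
st();where(); delta(tcp(0,-100),RT)
for n,b,f in(("top",(145,110,130,110),5),("side",(150,60,140,190),3.1)):
    im=viewer.camera(n); x,y,w,h=b; cv2.imwrite(f"pics/full_{n}1.png",im)
    cv2.imwrite(f"pics/p_{n}.png",cv2.resize(im[y:y+h,x:x+w],None,fx=f,fy=f,interpolation=cv2.INTER_CUBIC))
```

```text
5.03 [443.74  99.99 331.15] F [-0.33  0.84 -1.87] T [-0.1   0.54  0.03] w 0.336 q [-0.01 -0.23 -0.46  0.83  0.08  3.  ]
t 5.03 off(y) -1.26 s -100.21 u 1.08 | F axial 1.52 y 0.88 u -1.11 w 0.336 rot err [-0.  0.  0.]
d cm [-0.1  -0.11  0.02] rot [ 0. -0. -0.]
```

View pics/p_side.png

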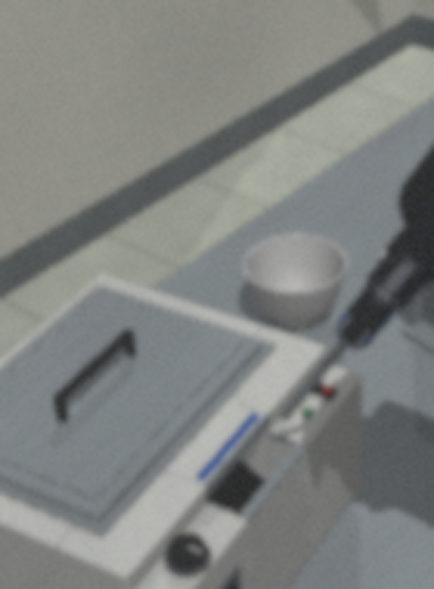

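View pics/p_top.png

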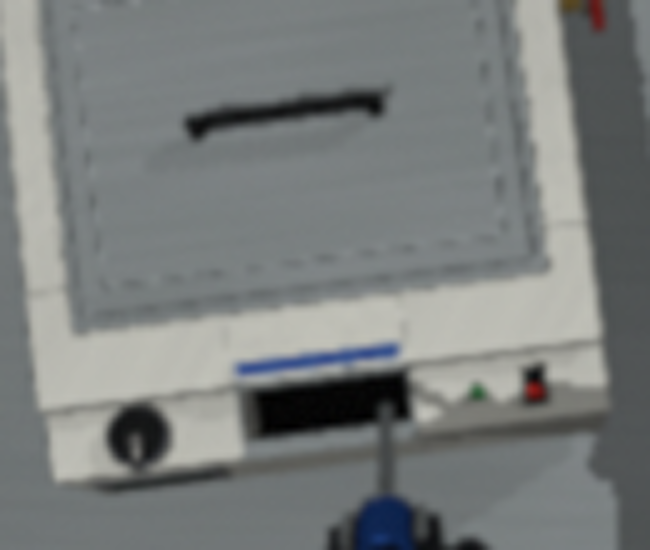

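Run:
```python
from h import *
s=bot.sense(); q=R.from_quat(s["tool_rot"]); z=q.apply([0,0,1])
for n in("top","side"): print(n,"tip,headbottom,headtop",proj(n,[s["tool_pos"]+k*z for k in(TIPZ,TIPZ-130,TIPZ-180)]).round(1).tolist())
for n,b,f in(("top",(200,180,45,45),14),("side",(240,140,50,50),12)):
    im=cv2.imread(f"pics/full_{n}1.png"); x,y,w,h=b
    c=cv2.resize(im[y:y+h,x:x+w],None,fx=f,fy=f,interpolation=cv2.INTER_CUBIC)
    pp=(proj(n,[s["tool_pos"]+k*z for k in(TIPZ,TIPZ-130)])+.5-[x,y])*f
    cv2.line(c,tuple(int(v) for v in pp[0]),tuple(int(v) for v in pp[1]),(0,255,0),1)
    cv2.imwrite(f"pics/q_{n}.png",c)
```

```text
top tip,headbottom,headtop [[221.5, 191.2], [221.4, 213.0], [221.4, 222.7]]
side tip,headbottom,headtop [[240.1, 193.4], [262.4, 166.5], [272.5, 154.4]]
```

View pics/q_top.png

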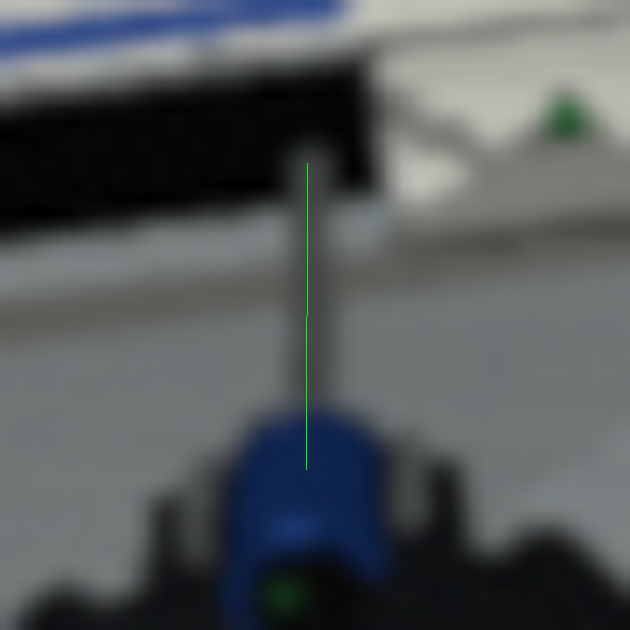

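View pics/q_side.png

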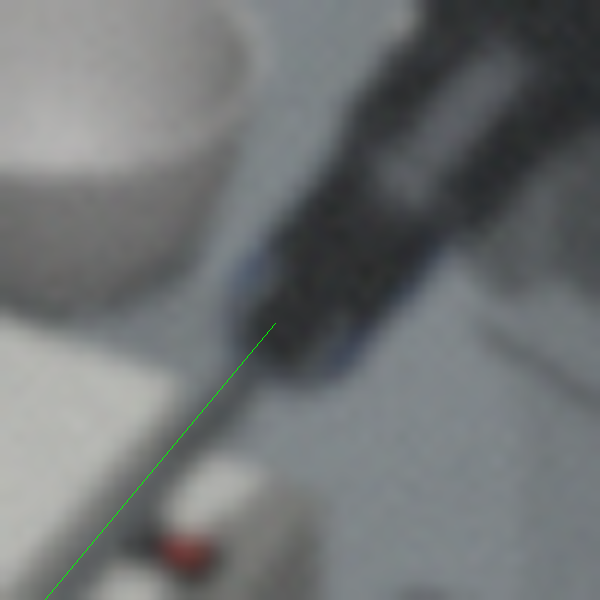

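Request:
{"method": "move_arm", "body": {"series": [{"dx": -0.1, "dy": 0, "dz": 0, "ax": 0, "ay": 0, "az": -0.18}, {"dx": -0.1, "dy": 0, "dz": 0, "ax": 0, "ay": 0, "az": -0.36}, {"dx": -0.1, "dy": 0, "dz": 0, "ax": 0, "ay": 0, "az": -0.54}, {"dx": -0.1, "dy": 0, "dz": 0, "ax": 0, "ay": 0, "az": -0.72}, {"dx": -0.1, "dy": 0, "dz": 0, "ax": 0, "ay": 0, "az": -0.9}, {"dx": -0.1, "dy": 0, "dz": 0, "ax": 0, "ay": 0, "az": -1.08}, {"dx": -0.1, "dy": 0, "dz": 0, "ax": 0, "ay": 0, "az": -1.26}, {"dx": -0.1, "dy": 0, "dz": 0, "ax": 0, "ay": 0, "az": -1.44}, {"dx": -0.1, "dy": 0, "dz": 0, "ax": 0, "ay": 0, "az": -1.5708}]}}

```text
time_s: 6.25
tool_pos: [442.7, 100.0, 330.7]
tool_rot: [0.628, 0.734, 0.196, 0.169]
ft_force: [0.5, -0.9, -1.0]
grip_width: 0.336
```

Request:
{"method": "move_arm", "body": {"series": [{"dx": 0, "dy": 0, "dz": 0, "ax": 0, "ay": 0, "az": -0.18}, {"dx": 0, "dy": 0, "dz": 0, "ax": 0, "ay": 0, "az": -0.36}, {"dx": 0, "dy": 0, "dz": 0, "ax": 0, "ay": 0, "az": -0.54}, {"dx": 0, "dy": 0, "dz": 0, "ax": 0, "ay": 0, "az": -0.72}, {"dx": 0, "dy": 0, "dz": 0, "ax": 0, "ay": 0, "az": -0.9}, {"dx": 0, "dy": 0, "dz": 0, "ax": 0, "ay": 0, "az": -1.08}, {"dx": 0, "dy": 0, "dz": 0, "ax": 0, "ay": 0, "az": -1.26}, {"dx": 0, "dy": 0, "dz": 0, "ax": 0, "ay": 0, "az": -1.44}, {"dx": 0, "dy": 0, "dz": 0, "ax": 0, "ay": 0, "az": -1.5708}, {"dx": 0, "dy": 0, "dz": 0, "ax": 0, "ay": 0, "az": -1.5708}, {"dx": 0, "dy": 0, "dz": 0, "ax": 0, "ay": 0, "az": -1.5708}]}}

```text
time_s: 7.62
tool_pos: [442.5, 100.4, 330.7]
tool_rot: [-0.072, 0.963, 0.02, 0.259]
ft_force: [-0.3, 0.7, -0.6]
grip_width: 0.335
```

```bash
cat >> h.py <<'E'
RT=RT*R.from_euler('z',np.pi)
E
python3 - <<'E'
from h import *
st();where(); delta(tcp(0,-100),RT)
for n,b,f in(("top",(200,180,45,45),14),("side",(240,140,50,50),12)):
    im=viewer.camera(n); x,y,w,h=b
    c=cv2.resize(im[y:y+h,x:x+w],None,fx=f,fy=f,interpolation=cv2.INTER_CUBIC)
    s=bot.sense(); q=R.from_quat(s["tool_rot"]); z=q.apply([0,0,1])
    pp=(proj(n,[s["tool_pos"]+k*z for k in(TIPZ,TIPZ-130)])+.5-[x,y])*f
    cv2.line(c,tuple(int(v) for v in pp[0]),tuple(int(v) for v in pp[1]),(0,255,0),1)
    cv2.imwrite(f"pics/r_{n}.png",c)
E
```

```text
7.62 [442.49 100.41 330.73] F [-0.29  0.72 -0.55] T [-0.06  0.58  0.03] w 0.335 q [-0.01 -0.24 -0.46  0.83  0.08 -0.13]
t 7.62 off(y) -0.59 s -100.44 u -0.06 | F axial 0.39 y 0.76 u -0.43 w 0.335 rot err [ 0. -0.  0.]
d cm [-0.02  0.05  0.04] rot [-0.  0. -0.]
```

View pics/r_top.png

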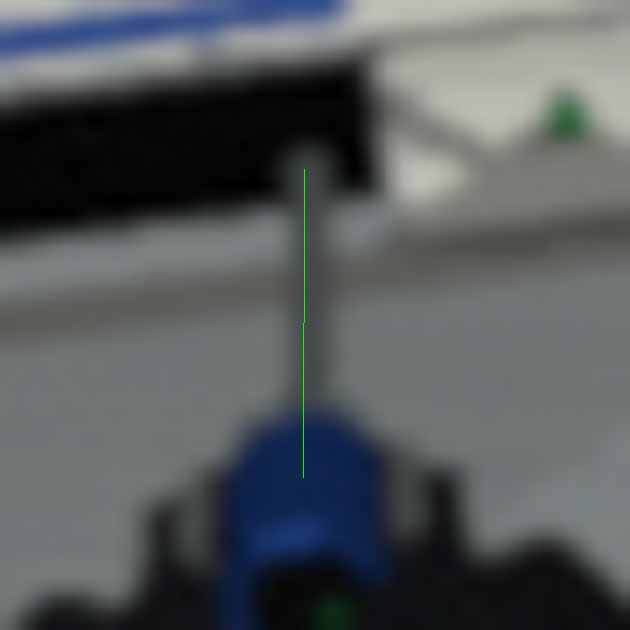

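View pics/r_side.png

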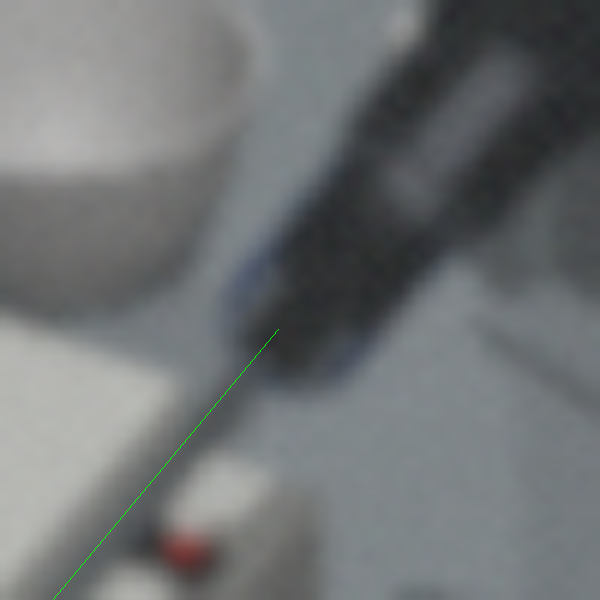

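Request:
{"method": "move_arm", "body": {"series": [{"dx": 0, "dy": 0.05, "dz": 2, "ax": 0, "ay": 0, "az": 0}, {"dx": 0, "dy": 0.05, "dz": 4.5, "ax": 0, "ay": 0, "az": 0}, {"dx": 0, "dy": 0.05, "dz": 6.5, "ax": 0, "ay": 0, "az": 0}, {"dx": 0, "dy": 0.05, "dz": 8, "ax": 0, "ay": 0, "az": 0}, {"dx": 0, "dy": 0.05, "dz": 9, "ax": 0, "ay": 0, "az": 0}, {"dx": 0, "dy": 0.05, "dz": 9.2, "ax": 0, "ay": 0, "az": 0}, {"dx": 0, "dy": 0.05, "dz": 9.2, "ax": 0, "ay": 0, "az": 0}, {"dx": 0, "dy": 0.05, "dz": 9.2, "ax": 0, "ay": 0, "az": 0}]}}

```text
time_s: 8.72
tool_pos: [487.8, 108.3, 251.7]
tool_rot: [-0.074, 0.963, 0.02, 0.259]
ft_force: [0.5, 0.4, -1.7]
grip_width: 0.33
```

Run:
```python
from h import *
st();where(); delta(tcp(0,0),RT)
```

```text
8.72 [487.83 108.26 251.74] F [ 0.49  0.39 -1.72] T [-0.09  0.6   0.01] w 0.33 q [ 0.02 -0.12 -0.6   0.57  0.07 -0.12]
t 8.72 off(y) 0.31 s -9.02 u 0.45 | F axial 1.76 y 0.32 u -0.39 w 0.330 rot err [ 0. -0.  0.]
d cm [ 0.01 -0.03  0.9 ] rot [-0.  0. -0.]
```

Request:
{"method": "move_arm", "body": {"series": [{"dx": 0, "dy": 0, "dz": 0.2, "ax": 0, "ay": 0, "az": 0}, {"dx": 0, "dy": 0, "dz": 0.4, "ax": 0, "ay": 0, "az": 0}, {"dx": 0, "dy": 0, "dz": 0.4, "ax": 0, "ay": 0, "az": 0}]}}

```text
time_s: 9.1
tool_pos: [489.7, 108.6, 247.5]
tool_rot: [-0.074, 0.963, 0.02, 0.259]
ft_force: [0.5, 0.5, -0.4]
grip_width: 0.336
```

Request:
{"method": "move_arm", "body": {"series": [{"dx": 0, "dy": 0, "dz": 0.1, "ax": 0, "ay": 0, "az": 0}, {"dx": 0, "dy": 0, "dz": 0.1, "ax": 0, "ay": 0, "az": 0}]}}

```text
time_s: 9.35
tool_pos: [490.3, 108.6, 246.8]
tool_rot: [-0.074, 0.963, 0.02, 0.259]
ft_force: [0.4, -0.2, -1.8]
grip_width: 0.337
```

Request:
{"method": "move_arm", "body": {"series": [{"dx": 0, "dy": 0, "dz": 0.1, "ax": 0, "ay": 0, "az": 0}, {"dx": 0, "dy": 0, "dz": 0.1, "ax": 0, "ay": 0, "az": 0}]}}

```text
time_s: 9.6
tool_pos: [490.8, 108.7, 245.9]
tool_rot: [-0.074, 0.963, 0.02, 0.259]
ft_force: [-0.2, 0.5, -1.3]
grip_width: 0.335
```

Request:
{"method": "move_arm", "body": {"series": [{"dx": 0, "dy": 0, "dz": 0.1, "ax": 0, "ay": 0, "az": 0}, {"dx": 0, "dy": 0, "dz": 0.1, "ax": 0, "ay": 0, "az": 0}]}}

```text
time_s: 9.85
tool_pos: [491.2, 108.8, 245.0]
tool_rot: [-0.074, 0.963, 0.02, 0.259]
ft_force: [0.1, 0.8, -0.9]
grip_width: 0.331
```

Run:
```python
from h import *
where(); delta(tcp(0,0),RT)
```

```text
t 9.85 off(y) 0.36 s -1.48 u -0.06 | F axial 0.91 y 0.75 u -0.24 w 0.331 rot err [ 0. -0.  0.]
d cm [-0.03 -0.04  0.15] rot [-0.  0. -0.]
```

Request:
{"method": "move_arm", "body": {"series": [{"dx": 0, "dy": 0, "dz": 0.1, "ax": 0, "ay": 0, "az": 0}, {"dx": 0, "dy": 0, "dz": 0.1, "ax": 0, "ay": 0, "az": 0}]}}

```text
time_s: 10.1
tool_pos: [491.7, 108.9, 244.1]
tool_rot: [-0.074, 0.963, 0.02, 0.259]
ft_force: [-0.6, -1.0, -0.4]
grip_width: 0.332
```

Request:
{"method": "move_arm", "body": {"series": [{"dx": 0, "dy": 0, "dz": 0.08, "ax": 0, "ay": 0, "az": 0}, {"dx": 0, "dy": 0, "dz": 0.08, "ax": 0, "ay": 0, "az": 0}]}}

```text
time_s: 10.35
tool_pos: [492.2, 109.0, 243.6]
tool_rot: [-0.074, 0.963, 0.02, 0.259]
ft_force: [-0.6, -0.1, -0.5]
grip_width: 0.334
```

Request:
{"method": "move_arm", "body": {"series": [{"dx": 0, "dy": 0, "dz": 0.06, "ax": 0, "ay": 0, "az": 0}, {"dx": 0, "dy": 0, "dz": 0.06, "ax": 0, "ay": 0, "az": 0}]}}

```text
time_s: 10.6
tool_pos: [492.6, 109.0, 243.4]
tool_rot: [-0.074, 0.963, 0.02, 0.259]
ft_force: [-4.1, -0.1, 4.0]
grip_width: 0.339
```

Run:
```python
from h import *
where(); delta(tcp(0,0),RT)
```

```text
t 10.60 off(y) 0.34 s 0.62 u 0.39 | F axial -5.53 y 0.50 u -1.56 w 0.339 rot err [ 0. -0.  0.]
d cm [ 0.01 -0.04 -0.06] rot [-0.  0. -0.]
```

Request:
{"method": "move_arm", "body": {"series": [{"dx": 0, "dy": 0.15, "dz": 0, "ax": 0, "ay": 0, "az": 0}, {"dx": 0, "dy": 0.3, "dz": 0, "ax": 0, "ay": 0, "az": 0}]}}

```text
time_s: 10.85
tool_pos: [492.2, 111.3, 243.4]
tool_rot: [-0.073, 0.963, 0.019, 0.259]
ft_force: [-3.6, -5.2, 4.8]
grip_width: 0.335
```

Request:
{"method": "move_arm", "body": {"series": [{"dx": 0, "dy": 0.15, "dz": 0, "ax": 0, "ay": 0, "az": 0}, {"dx": 0, "dy": 0.3, "dz": 0, "ax": 0, "ay": 0, "az": 0}]}}

```text
time_s: 11.1
tool_pos: [491.8, 114.2, 243.4]
tool_rot: [-0.073, 0.963, 0.019, 0.259]
ft_force: [-3.8, -5.7, 4.6]
grip_width: 0.337
```

Request:
{"method": "move_arm", "body": {"series": [{"dx": 0, "dy": 0.15, "dz": 0, "ax": 0, "ay": 0, "az": 0}, {"dx": 0, "dy": 0.3, "dz": 0, "ax": 0, "ay": 0, "az": 0}]}}

```text
time_s: 11.35
tool_pos: [491.4, 117.2, 243.4]
tool_rot: [-0.073, 0.963, 0.019, 0.259]
ft_force: [-3.5, -6.6, 5.6]
grip_width: 0.337
```

Run:
```python
from h import *
where()
```

```text
t 11.35 off(y) 8.24 s 0.62 u 0.53 | F axial -7.09 y -5.94 u -1.09 w 0.337 rot err [ 0. -0.  0.]
```

Request:
{"method": "move_arm", "body": {"series": [{"dx": 0, "dy": 0.15, "dz": -0.02, "ax": 0, "ay": 0, "az": 0}, {"dx": 0, "dy": 0.3, "dz": -0.02, "ax": 0, "ay": 0, "az": 0}]}}

```text
time_s: 11.6
tool_pos: [490.7, 120.6, 243.4]
tool_rot: [-0.073, 0.963, 0.019, 0.259]
ft_force: [-1.5, -5.3, 3.5]
grip_width: 0.337
```

Request:
{"method": "move_arm", "body": {"series": [{"dx": 0, "dy": 0.15, "dz": 0, "ax": 0, "ay": 0, "az": 0}, {"dx": 0, "dy": 0.3, "dz": 0, "ax": 0, "ay": 0, "az": 0}]}}

```text
time_s: 11.85
tool_pos: [490.0, 124.1, 243.1]
tool_rot: [-0.074, 0.963, 0.02, 0.259]
ft_force: [-0.9, 0.2, 0.1]
grip_width: 0.336
```

Request:
{"method": "move_arm", "body": {"series": [{"dx": 0, "dy": 0.15, "dz": 0, "ax": 0, "ay": 0, "az": 0}, {"dx": 0, "dy": 0.3, "dz": 0, "ax": 0, "ay": 0, "az": 0}]}}

```text
time_s: 12.1
tool_pos: [489.4, 127.1, 242.9]
tool_rot: [-0.074, 0.963, 0.02, 0.258]
ft_force: [-0.1, -0.0, -1.9]
grip_width: 0.339
```

Run:
```python
from h import *
where()
```

```text
t 12.10 off(y) 18.74 s 0.83 u -0.36 | F axial 1.62 y -0.03 u -1.07 w 0.339 rot err [-0. -0.  0.]
```

Request:
{"method": "move_arm", "body": {"series": [{"dx": 0, "dy": 0.15, "dz": 0, "ax": 0, "ay": 0, "az": 0}, {"dx": 0, "dy": 0.15, "dz": 0, "ax": 0, "ay": 0, "az": 0}]}}

```text
time_s: 12.35
tool_pos: [489.3, 128.4, 243.1]
tool_rot: [-0.074, 0.963, 0.02, 0.259]
ft_force: [0.8, -0.1, -1.4]
grip_width: 0.338
```

Request:
{"method": "move_arm", "body": {"series": [{"dx": 0, "dy": 0.15, "dz": 0, "ax": 0, "ay": 0, "az": 0}, {"dx": 0, "dy": 0.15, "dz": 0, "ax": 0, "ay": 0, "az": 0}]}}

```text
time_s: 12.6
tool_pos: [489.1, 129.8, 243.2]
tool_rot: [-0.074, 0.963, 0.02, 0.259]
ft_force: [1.1, -0.8, -2.0]
grip_width: 0.34
```

Run:
```python
from h import *
where()
```

```text
t 12.60 off(y) 21.42 s 0.64 u 0.02 | F axial 2.18 y -0.98 u -0.17 w 0.340 rot err [ 0. -0.  0.]
```

Request:
{"method": "move_arm", "body": {"series": [{"dx": 0, "dy": 0.15, "dz": 0, "ax": 0, "ay": 0, "az": 0}, {"dx": 0, "dy": 0.15, "dz": 0, "ax": 0, "ay": 0, "az": 0}]}}

```text
time_s: 12.85
tool_pos: [488.9, 131.3, 243.2]
tool_rot: [-0.074, 0.963, 0.02, 0.259]
ft_force: [0.6, 1.0, -0.8]
grip_width: 0.333
```

Request:
{"method": "move_arm", "body": {"series": [{"dx": 0, "dy": 0.15, "dz": 0, "ax": 0, "ay": 0, "az": 0}, {"dx": 0, "dy": 0.15, "dz": 0, "ax": 0, "ay": 0, "az": 0}]}}

```text
time_s: 13.1
tool_pos: [488.7, 132.8, 243.2]
tool_rot: [-0.074, 0.963, 0.02, 0.259]
ft_force: [0.3, 0.3, -1.0]
grip_width: 0.336
```

Run:
```python
from h import *
where()
```

```text
t 13.10 off(y) 24.46 s 0.66 u -0.01 | F axial 1.05 y 0.27 u -0.21 w 0.336 rot err [ 0. -0.  0.]
```

Request:
{"method": "move_arm", "body": {"series": [{"dx": 0, "dy": 0.15, "dz": 0, "ax": 0, "ay": 0, "az": 0}, {"dx": 0, "dy": 0.15, "dz": 0, "ax": 0, "ay": 0, "az": 0}]}}

```text
time_s: 13.35
tool_pos: [488.4, 134.3, 243.2]
tool_rot: [-0.074, 0.963, 0.02, 0.259]
ft_force: [-0.8, -0.1, -0.6]
grip_width: 0.336
```

Request:
{"method": "move_arm", "body": {"series": [{"dx": 0, "dy": 0.15, "dz": 0, "ax": 0, "ay": 0, "az": 0}, {"dx": 0, "dy": 0.15, "dz": 0, "ax": 0, "ay": 0, "az": 0}]}}

```text
time_s: 13.6
tool_pos: [488.2, 135.7, 243.2]
tool_rot: [-0.074, 0.963, 0.02, 0.259]
ft_force: [0.7, 0.0, -0.2]
grip_width: 0.334
```

Run:
```python
from h import *
where()
```

```text
t 13.60 off(y) 27.43 s 0.66 u 0.01 | F axial 0.56 y -0.10 u 0.51 w 0.334 rot err [ 0. -0.  0.]
```

Request:
{"method": "move_arm", "body": {"series": [{"dx": 0, "dy": 0, "dz": 0.05, "ax": 0, "ay": 0, "az": 0}, {"dx": 0, "dy": 0, "dz": 0.05, "ax": 0, "ay": 0, "az": 0}]}}

```text
time_s: 13.85
tool_pos: [488.5, 135.7, 242.8]
tool_rot: [-0.074, 0.963, 0.02, 0.259]
ft_force: [-0.7, -0.2, -0.2]
grip_width: 0.339
```

Run:
```python
from h import *
where()
for n,b,f in(("top",(190,165,60,50),12),):
    im=viewer.camera(n); x,y,w,h=b
    c=cv2.resize(im[y:y+h,x:x+w],None,fx=f,fy=f,interpolation=cv2.INTER_CUBIC)
    s=bot.sense(); q=R.from_quat(s["tool_rot"]); z=q.apply([0,0,1])
    pp=(proj(n,[s["tool_pos"]+k*z for k in(TIPZ,TIPZ-130)])+.5-[x,y])*f
    cv2.line(c,tuple(int(v) for v in pp[0]),tuple(int(v) for v in pp[1]),(0,255,0),1)
    cv2.imwrite(f"pics/v_{n}.png",c)
```

```text
t 13.85 off(y) 27.29 s 1.15 u 0.08 | F axial -0.22 y -0.13 u -0.77 w 0.339 rot err [ 0. -0.  0.]
```

View pics/v_top.png

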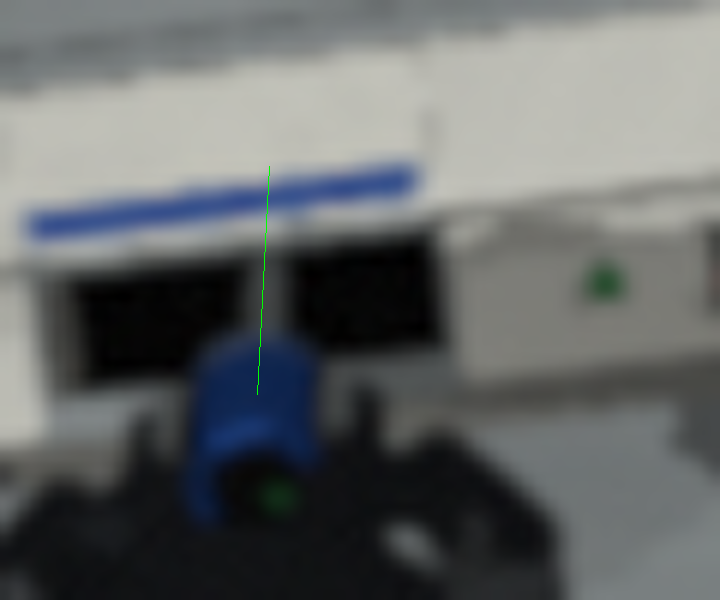

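Request:
{"method": "move_arm", "body": {"series": [{"dx": 0, "dy": 0, "dz": 0.05, "ax": 0, "ay": 0, "az": 0}, {"dx": 0, "dy": 0, "dz": 0.05, "ax": 0, "ay": 0, "az": 0}]}}

```text
time_s: 14.15
tool_pos: [488.8, 135.6, 242.5]
tool_rot: [-0.074, 0.963, 0.02, 0.259]
ft_force: [-2.4, -1.2, 1.9]
grip_width: 0.335
```

Run:
```python
from h import *
where()
```

```text
t 14.15 off(y) 27.17 s 1.55 u 0.19 | F axial -2.97 y -0.86 u -1.24 w 0.335 rot err [ 0. -0.  0.]
```

Request:
{"method": "move_arm", "body": {"series": [{"dx": 0, "dy": -0.1, "dz": 0, "ax": 0, "ay": 0, "az": 0}, {"dx": 0, "dy": -0.2, "dz": 0, "ax": 0, "ay": 0, "az": 0}], "squeeze": 100}}

```text
time_s: 14.4
tool_pos: [488.9, 133.8, 242.2]
tool_rot: [-0.074, 0.963, 0.02, 0.259]
ft_force: [-0.0, 0.8, -1.8]
grip_width: 0.33
```

Request:
{"method": "move_arm", "body": {"series": [{"dx": 0, "dy": -0.1, "dz": 0, "ax": 0, "ay": 0, "az": 0}, {"dx": 0, "dy": -0.2, "dz": 0, "ax": 0, "ay": 0, "az": 0}]}}

```text
time_s: 14.65
tool_pos: [489.3, 131.7, 242.3]
tool_rot: [-0.074, 0.963, 0.02, 0.259]
ft_force: [-0.2, -0.3, -1.3]
grip_width: 0.328
```

Run:
```python
from h import *
where()
```

```text
t 14.65 off(y) 23.28 s 1.69 u -0.04 | F axial 1.01 y -0.29 u -0.81 w 0.328 rot err [ 0. -0.  0.]
```

Request:
{"method": "move_arm", "body": {"series": [{"dx": 0, "dy": -0.18, "dz": 0, "ax": 0, "ay": 0, "az": 0}, {"dx": 0, "dy": -0.18, "dz": 0.08, "ax": 0, "ay": 0, "az": 0}, {"dx": 0, "dy": -0.18, "dz": 0.08, "ax": 0, "ay": 0, "az": 0}]}}

```text
time_s: 15.02
tool_pos: [490.0, 130.1, 241.6]
tool_rot: [-0.074, 0.963, 0.02, 0.259]
ft_force: [0.1, 0.2, -0.5]
grip_width: 0.327
```

Request:
{"method": "move_arm", "body": {"series": [{"dx": 0, "dy": 0, "dz": 0.08, "ax": 0, "ay": 0, "az": 0}, {"dx": 0, "dy": 0, "dz": 0.08, "ax": 0, "ay": 0, "az": 0}]}}

```text
time_s: 15.28
tool_pos: [490.4, 130.2, 240.9]
tool_rot: [-0.074, 0.963, 0.02, 0.259]
ft_force: [-0.4, -0.3, -0.5]
grip_width: 0.33
```

Run:
```python
from h import *
where()
```

```text
t 15.28 off(y) 21.60 s 3.31 u -0.05 | F axial 0.21 y -0.23 u -0.67 w 0.330 rot err [ 0. -0.  0.]
```

Request:
{"method": "move_arm", "body": {"series": [{"dx": 0, "dy": 0, "dz": 0.08, "ax": 0, "ay": 0, "az": 0}, {"dx": 0, "dy": 0, "dz": 0.08, "ax": 0, "ay": 0, "az": 0}]}}

```text
time_s: 15.52
tool_pos: [490.8, 130.2, 240.2]
tool_rot: [-0.074, 0.963, 0.02, 0.259]
ft_force: [0.7, -0.3, -1.5]
grip_width: 0.331
```

Run:
```python
from h import *
where()
```

```text
t 15.53 off(y) 21.58 s 4.11 u -0.02 | F axial 1.67 y -0.38 u -0.16 w 0.331 rot err [ 0. -0.  0.]
```

Request:
{"method": "move_arm", "body": {"series": [{"dx": 0, "dy": 0, "dz": 0.1, "ax": 0, "ay": 0, "az": 0}, {"dx": 0, "dy": 0, "dz": 0.1, "ax": 0, "ay": 0, "az": 0}]}}

```text
time_s: 15.78
tool_pos: [491.3, 130.3, 239.3]
tool_rot: [-0.074, 0.963, 0.02, 0.259]
ft_force: [-0.8, 0.3, -0.9]
grip_width: 0.33
```

Request:
{"method": "move_arm", "body": {"series": [{"dx": 0, "dy": 0, "dz": 0.1, "ax": 0, "ay": 0, "az": 0}, {"dx": 0, "dy": 0, "dz": 0.1, "ax": 0, "ay": 0, "az": 0}]}}

```text
time_s: 16.02
tool_pos: [491.8, 130.4, 238.5]
tool_rot: [-0.074, 0.963, 0.02, 0.259]
ft_force: [-0.2, -0.4, -0.7]
grip_width: 0.331
```

Run:
```python
from h import *
where()
```

```text
t 16.02 off(y) 21.56 s 6.12 u -0.03 | F axial 0.47 y -0.41 u -0.55 w 0.331 rot err [ 0. -0.  0.]
```

Request:
{"method": "move_arm", "body": {"series": [{"dx": 0, "dy": 0, "dz": 0.1, "ax": 0, "ay": 0, "az": 0}, {"dx": 0, "dy": 0, "dz": 0.2, "ax": 0, "ay": 0, "az": 0}, {"dx": 0, "dy": 0, "dz": 0.2, "ax": 0, "ay": 0, "az": 0}]}}

```text
time_s: 16.4
tool_pos: [492.8, 130.5, 236.7]
tool_rot: [-0.074, 0.963, 0.02, 0.259]
ft_force: [-0.4, 0.3, -0.2]
grip_width: 0.329
```

Request:
{"method": "move_arm", "body": {"series": [{"dx": 0, "dy": 0, "dz": 0.1, "ax": 0, "ay": 0, "az": 0}, {"dx": 0, "dy": 0, "dz": 0.2, "ax": 0, "ay": 0, "az": 0}, {"dx": 0, "dy": 0, "dz": 0.2, "ax": 0, "ay": 0, "az": 0}]}}

```text
time_s: 16.77
tool_pos: [493.7, 130.7, 235.0]
tool_rot: [-0.074, 0.963, 0.02, 0.259]
ft_force: [-0.0, 0.1, -0.6]
grip_width: 0.326
```

Run:
```python
from h import *
where()
```

```text
t 16.77 off(y) 21.55 s 10.14 u -0.08 | F axial 0.47 y 0.06 u -0.31 w 0.326 rot err [ 0. -0.  0.]
```

Request:
{"method": "move_arm", "body": {"series": [{"dx": 0, "dy": 0, "dz": 0.15, "ax": 0, "ay": 0, "az": 0}, {"dx": 0, "dy": 0, "dz": 0.3, "ax": 0, "ay": 0, "az": 0}, {"dx": 0, "dy": 0, "dz": 0.45, "ax": 0, "ay": 0, "az": 0}, {"dx": 0, "dy": 0, "dz": 0.5, "ax": 0, "ay": 0, "az": 0}]}}

```text
time_s: 17.27
tool_pos: [496.3, 131.0, 230.6]
tool_rot: [-0.074, 0.963, 0.02, 0.259]
ft_force: [0.4, -0.1, -1.3]
grip_width: 0.33
```

Request:
{"method": "move_arm", "body": {"series": [{"dx": 0, "dy": 0, "dz": 0.15, "ax": 0, "ay": 0, "az": 0}, {"dx": 0, "dy": 0, "dz": 0.3, "ax": 0, "ay": 0, "az": 0}, {"dx": 0, "dy": 0, "dz": 0.45, "ax": 0, "ay": 0, "az": 0}, {"dx": 0, "dy": 0, "dz": 0.5, "ax": 0, "ay": 0, "az": 0}]}}

```text
time_s: 17.77
tool_pos: [498.7, 131.4, 226.3]
tool_rot: [-0.074, 0.963, 0.02, 0.259]
ft_force: [0.9, -0.4, -1.1]
grip_width: 0.325
```

Run:
```python
from h import *
where()
```

```text
t 17.77 off(y) 21.55 s 20.17 u -0.06 | F axial 1.39 y -0.51 u 0.21 w 0.325 rot err [ 0. -0.  0.]
```

Request:
{"method": "move_arm", "body": {"series": [{"dx": 0, "dy": 0, "dz": 0.15, "ax": 0, "ay": 0, "az": 0}, {"dx": 0, "dy": 0, "dz": 0.3, "ax": 0, "ay": 0, "az": 0}, {"dx": 0, "dy": 0, "dz": 0.45, "ax": 0, "ay": 0, "az": 0}, {"dx": 0, "dy": 0, "dz": 0.6, "ax": 0, "ay": 0, "az": 0}, {"dx": 0, "dy": 0, "dz": 0.7, "ax": 0, "ay": 0, "az": 0}]}}

```text
time_s: 18.4
tool_pos: [502.2, 131.9, 220.3]
tool_rot: [-0.074, 0.963, 0.02, 0.259]
ft_force: [-1.4, -0.1, -1.4]
grip_width: 0.326
```

Request:
{"method": "move_arm", "body": {"series": [{"dx": 0, "dy": 0, "dz": 0.15, "ax": 0, "ay": 0, "az": 0}, {"dx": 0, "dy": 0, "dz": 0.3, "ax": 0, "ay": 0, "az": 0}, {"dx": 0, "dy": 0, "dz": 0.45, "ax": 0, "ay": 0, "az": 0}, {"dx": 0, "dy": 0, "dz": 0.6, "ax": 0, "ay": 0, "az": 0}, {"dx": 0, "dy": 0, "dz": 0.7, "ax": 0, "ay": 0, "az": 0}]}}

```text
time_s: 19.02
tool_pos: [505.7, 132.5, 214.2]
tool_rot: [-0.074, 0.963, 0.02, 0.259]
ft_force: [0.4, 0.2, -1.4]
grip_width: 0.331
```

Run:
```python
from h import *
where()
```

```text
t 19.02 off(y) 21.53 s 34.14 u 0.08 | F axial 1.42 y 0.19 u -0.34 w 0.331 rot err [ 0. -0.  0.]
```

Nearly home (s 34 of 40). I'll take finer steps to the bottom.

Request:
{"method": "move_arm", "body": {"series": [{"dx": 0, "dy": 0, "dz": 0.1, "ax": 0, "ay": 0, "az": 0}, {"dx": 0, "dy": 0, "dz": 0.2, "ax": 0, "ay": 0, "az": 0}, {"dx": 0, "dy": 0, "dz": 0.3, "ax": 0, "ay": 0, "az": 0}, {"dx": 0, "dy": 0, "dz": 0.4, "ax": 0, "ay": 0, "az": 0}, {"dx": 0, "dy": 0, "dz": 0.4, "ax": 0, "ay": 0, "az": 0}]}}

```text
time_s: 19.65
tool_pos: [507.6, 132.8, 210.7]
tool_rot: [-0.074, 0.963, 0.02, 0.259]
ft_force: [0.5, -0.6, -1.2]
grip_width: 0.326
```

Request:
{"method": "move_arm", "body": {"series": [{"dx": 0, "dy": 0, "dz": 0.07, "ax": 0, "ay": 0, "az": 0}, {"dx": 0, "dy": 0, "dz": 0.07, "ax": 0, "ay": 0, "az": 0}]}}

```text
time_s: 19.9
tool_pos: [508.0, 132.8, 210.2]
tool_rot: [-0.074, 0.963, 0.02, 0.259]
ft_force: [0.3, -0.5, -0.4]
grip_width: 0.325
```

Request:
{"method": "move_arm", "body": {"series": [{"dx": 0, "dy": 0, "dz": 0.06, "ax": 0, "ay": 0, "az": 0}, {"dx": 0, "dy": 0, "dz": 0.06, "ax": 0, "ay": 0, "az": 0}]}}

```text
time_s: 20.15
tool_pos: [508.3, 132.9, 209.7]
tool_rot: [-0.074, 0.963, 0.02, 0.259]
ft_force: [0.2, -0.0, -0.7]
grip_width: 0.329
```

Run:
```python
from h import *
where()
```

```text
t 20.15 off(y) 21.54 s 39.38 u 0.04 | F axial 0.70 y -0.04 u -0.20 w 0.329 rot err [ 0. -0.  0.]
```

Request:
{"method": "move_arm", "body": {"series": [{"dx": 0, "dy": 0, "dz": 0.06, "ax": 0, "ay": 0, "az": 0}, {"dx": 0, "dy": 0, "dz": 0.06, "ax": 0, "ay": 0, "az": 0}]}}

```text
time_s: 20.4
tool_pos: [508.6, 132.9, 209.2]
tool_rot: [-0.074, 0.963, 0.02, 0.259]
ft_force: [-0.3, -0.3, -1.1]
grip_width: 0.33
```

Request:
{"method": "move_arm", "body": {"series": [{"dx": 0, "dy": 0, "dz": 0.04, "ax": 0, "ay": 0, "az": 0}, {"dx": 0, "dy": 0, "dz": 0.04, "ax": 0, "ay": 0, "az": 0}]}}

```text
time_s: 20.65
tool_pos: [508.9, 133.0, 209.0]
tool_rot: [-0.074, 0.963, 0.02, 0.259]
ft_force: [-1.6, 0.3, 1.8]
grip_width: 0.331
```

Run:
```python
from h import *
where()
```

```text
t 20.65 off(y) 21.53 s 40.26 u 0.25 | F axial -2.39 y 0.52 u -0.44 w 0.331 rot err [ 0. -0.  0.]
```

Request:
{"method": "move_arm", "body": {"series": [{"dx": 0, "dy": 0, "dz": -0.02, "ax": 0, "ay": 0, "az": 0}, {"dx": 0, "dy": 0, "dz": -0.02, "ax": 0, "ay": 0, "az": 0}, {"dx": 0, "dy": 0, "dz": -0.02, "ax": 0, "ay": 0, "az": 0}, {"dx": 0, "dy": 0, "dz": -0.02, "ax": 0, "ay": 0, "az": 0}, {"dx": 0, "dy": 0, "dz": -0.02, "ax": 0, "ay": 0, "az": 0}, {"dx": 0, "dy": 0, "dz": -0.02, "ax": 0, "ay": 0, "az": 0}], "claw": 0}}

```text
time_s: 21.4
tool_pos: [508.7, 133.0, 209.0]
tool_rot: [-0.074, 0.963, 0.02, 0.259]
ft_force: [-0.4, -0.2, -0.1]
grip_width: 1.002
```

Run:
```python
from h import *
where()
for n,b,f in(("top",(150,120,120,110),6),("side",(170,110,120,140),4.2)):
    im=viewer.camera(n); x,y,w,h=b
    cv2.imwrite(f"pics/w_{n}.png",cv2.resize(im[y:y+h,x:x+w],None,fx=f,fy=f,interpolation=cv2.INTER_CUBIC))
```

```text
t 21.40 off(y) 21.56 s 40.15 u 0.10 | F axial -0.07 y -0.14 u -0.41 w 1.002 rot err [ 0. -0.  0.]
```

View pics/w_top.png

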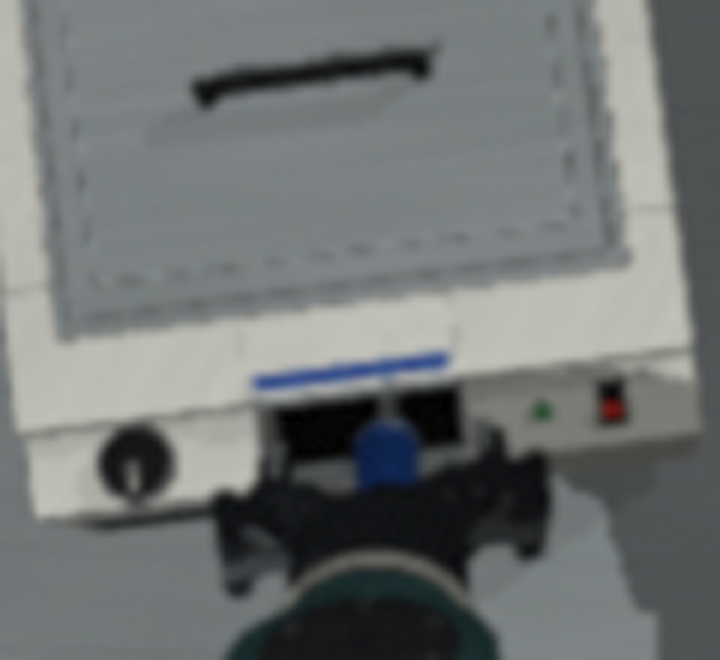

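View pics/w_side.png

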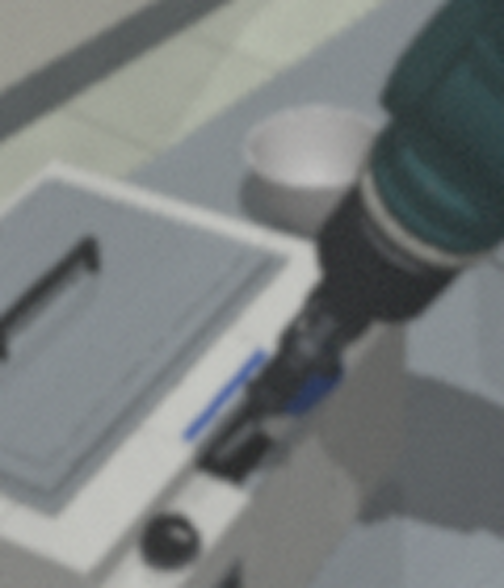

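Fingers are open and the blue head stands between them, at about (388, 455) in the top crop. I'll back out along the axis.

Request:
{"method": "move_arm", "body": {"series": [{"dx": 0, "dy": 0, "dz": -1, "ax": 0, "ay": 0, "az": 0}, {"dx": 0, "dy": 0, "dz": -3, "ax": 0, "ay": 0, "az": 0}, {"dx": 0, "dy": 0, "dz": -6, "ax": 0, "ay": 0, "az": 0}, {"dx": 0, "dy": 0, "dz": -10, "ax": 0, "ay": 0, "az": 0}, {"dx": 0, "dy": 0, "dz": -14, "ax": 0, "ay": 0, "az": 0}, {"dx": 0, "dy": 0, "dz": -14, "ax": 0, "ay": 0, "az": 0}, {"dx": 0, "dy": 0, "dz": -14, "ax": 0, "ay": 0, "az": 0}, {"dx": 0, "dy": 0, "dz": -14, "ax": 0, "ay": 0, "az": 0}]}}

```text
time_s: 22.5
tool_pos: [439.2, 122.3, 329.1]
tool_rot: [-0.074, 0.963, 0.02, 0.258]
ft_force: [1.2, -0.4, 0.4]
grip_width: 1.001
```

Run:
```python
from h import *
where(); st()
for n,b,f in(("top",(150,120,120,110),6),("side",(170,110,120,140),4.2)):
    im=viewer.camera(n); x,y,w,h=b; cv2.imwrite(f"pics/full_{n}9.png",im)
    c=cv2.resize(im[y:y+h,x:x+w],None,fx=f,fy=f,interpolation=cv2.INTER_CUBIC)
    tip=port+21.5*by+40*dd
    pp=(proj(n,[tip-130*dd,tip-180*dd])+.5-[x,y])*f
    cv2.line(c,tuple(int(v) for v in pp[0]),tuple(int(v) for v in pp[1]),(0,255,0),1)
    cv2.imwrite(f"pics/z_{n}.png",c)
```

```text
t 22.50 off(y) 21.58 s -98.99 u -1.06 | F axial 0.22 y -0.62 u 1.17 w 1.001 rot err [-0.  0.  0.]
22.5 [439.17 122.25 329.09] F [ 1.21 -0.44  0.4 ] T [-0.02  0.46 -0.02] w 1.001 q [ 0.07 -0.23 -0.46  0.82  0.04 -0.08]
```

View pics/z_top.png

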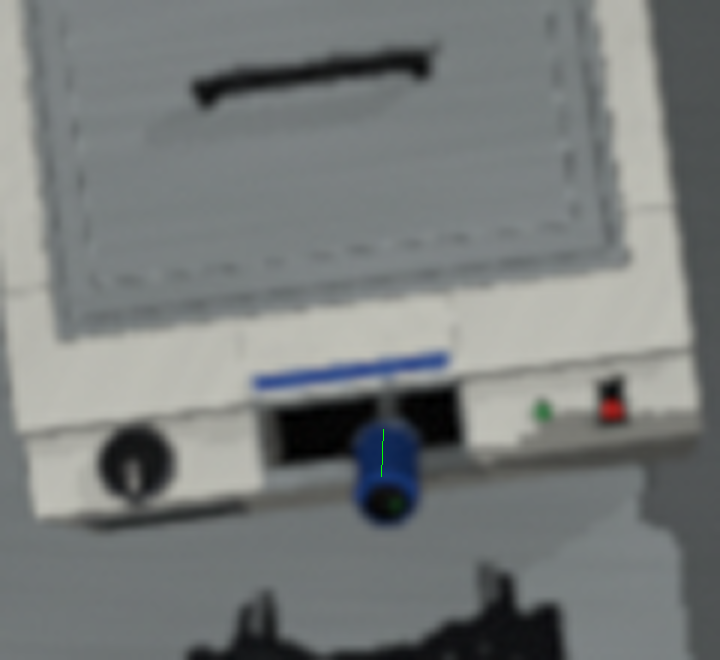

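View pics/z_side.png

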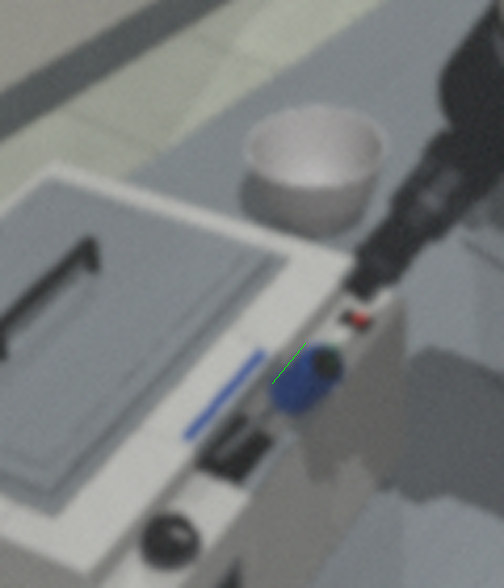

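View pics/full_top9.png

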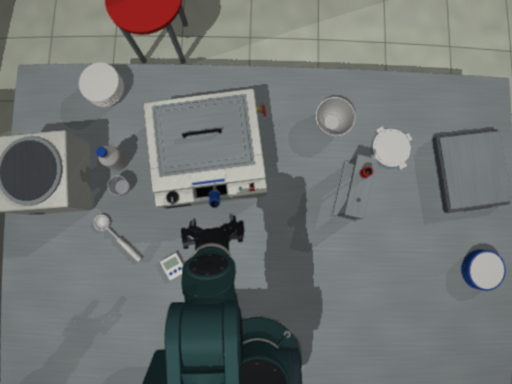

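Run:
```python
from h import *
tip=port+21.5*by+40*dd
h=tri((214.2,203.2),(246.9,195.7)); v=h-tip
print(tip,h,np.linalg.norm(v),np.degrees(np.arccos(v[2]/np.linalg.norm(v))))
```

```text
[582.26 144.24  80.36] [481.91 127.69 225.67] 177.3681352066074 34.99149325079308
```

Run:
```python
from plant import close_job
print(close_job())
```

```text
the job is handed in; nothing more can be done
None
```

The blue probe is standing in the sensor pocket with its tip on the bottom, the gripper is clear of it, and the job was handed in at about 22.6 s. No verdict is reported.

- **What I did:** I gripped the head, lifted the probe out of the rack, tilted it 30° and put the stem in through the port. I stroked the shoulder leftwards, lost contact over the mouth of the pocket and stroked back to confirm it. The pocket lies about 21.5 mm left of port. The probe went down without resistance to about 40.2 mm, where it touched bottom at roughly 3–4 N. The highest stroking force was about 10 N, taken from readings at the end of each move, so a brief peak between them would not show.
- **Last checks:** The gripper was about 140 mm clear with almost no force on the wrist. The two cameras put the top of the head 177 mm from the tip's position (nominal 180 mm) and the lean at about 35°. That is a few degrees more than 30° because of play in the bore, but within 23 to 39°. In the last overhead picture the red probe and the other things appear where they were.
- **What disagreed or failed:**
    - The side camera placed the bath and heads 2–4 mm from where the top camera did, so I used a compromise and then touch.
    - Beyond the pocket, at 27 mm, contact came about 1 mm deeper than at the start of the stroke. The tip was probably still on the rim of the mouth.
    - One early move call was refused for missing keys and moved nothing.

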